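Close the pressure cooker: yoke under its lugs, knob down to the first slip

TASK

Close the pressure cooker ready for the hob: swing the steel yoke clockwise (seen from above) until it is fully home under both lugs, then screw the thumb knob on top down, clockwise, until its slip clutch first gives, and stop right there, within a tenth of a turn after the knob begins to slip on its collar. Do not shove the cooker about, do not back the knob off again, leave the valve weight, bowl, jar and spatula alone, and let go at the end.

Things in the scene. Friction and masses are not known exactly. Their poses are not given: they have to be found in the camera images.
- cooker: Filled steel pressure cooker, 4 to 5 kg, standing loose on the worktop (begins to slide at 20 to 35 N sideways). Origin: centre of its underside, z up, lugs at +x and -x. Pot 216 mm diameter; domed lid on it, 124 mm high at its edge, 134 mm at 78 mm from the axis, 139 mm at the middle. Black loop handles at +y and -y, out to 145 mm from the axis, 67 to 91 mm high.
- lug (a point): Middle of the top of one of the pot's two steel lugs, 120 mm from the axis at the cooker's +x (its twin is opposite). Each is 40 mm wide, 6 mm thick, and reaches out to 132 mm from the axis, 106 to 112 mm above the worktop.
- vent (a point): Top of the thin vent stem on the lid (8 mm thick), 155 mm above the worktop, 70 mm from the axis, 46 degrees clockwise of the cooker's +x. Opposite it is a red safety plug 144 mm high.
- yoke: Steel yoke: straight bar across the lid, 276 mm long (its x), 26 mm wide, 14 mm high, ends bent down into hooks. Origin: middle of the bar, on the cooker's axis; its top is 160 mm up when the screw is slack, up to 6 mm more when tight. It starts 0.5 to 0.95 rad anticlockwise of the lugs; home is its x along the cooker's x, against a stop, hooks under the lugs. Swing it in while the screw is slack.
- yoke_arm (a point): Point on the top of the yoke bar, 90 mm from the cooker's axis at the yoke's +x; the bar's other half is alike. Here 2 to 3 N sideways swings the yoke (friction about 0.2 N m); it stays where it is left. Either half may be pushed or pinched.
- knob: Black two-winged thumb knob on the cooker's axis. Origin: centre of the grip, 197 mm up. The wing is a bar 64 mm long (its x), 20 mm thick, 184 to 210 mm up, on a neck 26 mm thick; a red dot marks its +x end. It keeps its height. Clockwise from above tightens: a take-up of about 1.2 to 2.8 rad, different each time, until the hooks meet the lugs, then it gets stiffer. It may be let go and taken again.
- collar (a point): Centre of the top of the steel collar under the knob (74 mm diameter, 178 mm up; this point does not turn). Collar and screw turn as one; the knob drives them through the slip clutch. A red nib on the rim, 35 mm from the axis, starts right beneath the knob's red-dot end; while the clutch slips, collar and nib stand still and the knob runs ahead of the nib, clockwise.
- screw_foot (a point): Foot of the screw, on the axis at the lid's middle, 139 mm up (does not turn). Thread friction is 0.36 N m either way: the torque needed in the take-up. Once the hooks meet the lugs it climbs steadily over about 0.6 rad to 0.7 N m, where the clutch slips and it climbs no more. 1 rad of screw lifts the yoke 1.9 mm. Let go, the screw holds its place and its pull.
- valve: Bystander: dark steel valve weight, 38 mm diameter, 42 mm high. Origin: centre of its underside.
- bowl: Bystander: small steel bowl, 140 mm across, 65 mm high. Origin: centre of its underside.
- jar: Bystander: amber glass jar with a brass lid, 68 mm diameter, 95 mm high. Origin: centre of its underside.
- spatula: Bystander: spatula lying on the worktop, about 0.3 m long, flat. Origin on its handle; blade towards its +x.

How it is judged (in metres and radians):
On the way, in this order (a step that is already met when the one before it is completed fails the run):
1. the yoke is swung fully home under the lugs (angle between the x axis of yoke and the x axis of cooker, either way round below 0.07 rad), for 0.2 s.
2. the knob is screwed down until its clutch has begun to slip, the yoke home and pulling on the lugs (angle between the x axis of yoke and the x axis of cooker, either way round below 0.07 rad and contact force between yoke and cooker above 100 N and y of screw_c2 in the frame of knob above 0.0018 m), for 0.2 s.
At the end, for the whole second after the job is handed in: The yoke is home within 0.07 rad of the lugs' line and its hooks pull on the lugs with over 100 N (not backed off); the knob has slipped on its collar by at least 0.05 and at most 0.64 rad, read at the collar's red nib (screw_c2); the cooker stands upright (0.03 rad) and still (all of step 2 and y of screw_c2 in the frame of knob below 0.0209 m and angle between cooker's own z axis and vertical below 0.03 rad and linear speed of cooker below 0.01 m/s); the robot touches nothing.
It fails at once if the knob is turned on after the first slip (more than about 0.64 rad of slip) (y of screw_c2 in the frame of knob above 0.0209 m).
It fails at once if the cooker is shoved more than 20 mm or tipped (distance of cooker from where it was at the start of the episode above 0.02 m or angle between cooker's own z axis and vertical above 0.08 rad).
It fails at once if a bystander (valve weight, bowl, jar, spatula) is moved more than 20 mm (distance of any of valve, bowl, jar, spatula from where it was at the start of the episode above 0.02 m).
It also fails if it takes over 72 s, if anything falls off the work surface, if the arm or the gripper's body presses on something with over 40 N, if the wrist force passes 120 N, or if a joint passes its speed limit or range.

ROBOT

A 6-joint arm with a two-finger parallel gripper is mounted at the origin on the work surface. World frame = base frame: x ahead of the robot, y to its left, z up, the work surface at z = 0. Lengths are in m, angles in degrees, forces in N, time in s.
With the tool pointing down it reaches from about 0.375 to 0.75 m from the base axis. Payload 9 kg.
Tool frame: the origin (TCP) lies where the fingers leave the gripper's body, on its centre line; the fingertips stand 73 mm ahead of it and the grasp point (between the pads) lies 54 mm ahead of it (robot.tip_reach is the distance from the TCP to the fingertips, in m); z points along the fingers, y is the direction in which the jaws open and shut (so a half turn about z gives the same grasp; the last joint's range is limited). The gripper opens to 85 mm and grips with 20 to 120 N. Pads are 22 mm wide; open, the fingers measure 114 mm over their backs; the gripper's body (76 mm by 85 mm) begins 54 mm behind the grasp point. The pads swing forward as they close: fully open they stand 13 mm farther back than shut.
Start: joints at [-81.801, 5.964, 5.575, 89.605, 0, 77.527], TCP at [0.212, -0.561, 0.304] pointing down, gripper open.
Joint ranges: [-171.21, 171.21], [-48.23, 106.86], [-62.78, 66.21], [-105.2, 120.99], [-86.42, 89.51], [-180, 180]. Speed limits (degrees/s): [127.2, 127.2, 147.25, 180, 180, 180].

INTERFACE

Orientations are given as [roll, pitch, yaw] about the fixed x, y, z axes, in that order (R = Rz(yaw) Ry(pitch) Rx(roll)).
In Python, from plant import robot gives the robot as it stands. Calls block until the motion is done:
- robot.move_pose(position, orientation): joint-space move of the TCP to a pose.
- robot.line_to(position, vel=0.15, rotation=None, guard=None): straight line of the TCP; rotation=None keeps the orientation; vel is the mean speed in m/s. With guard (N) it stops when the force on the tool has changed by that much, and returns True; else False.
- robot.goto_joints(angles): joint-space move.
- robot.set_gripper(opening): finger opening in m; the grip force is fixed at half the most; returns when the fingers have stopped.
- robot.pause(seconds).
- robot.ik(position, orientation): joint angles nearest the present ones, or None.
- robot.observe(): the state.
- robot.grab_frame(name): name is "scene" or "side" or "wrist"; returns the picture (400x640x3 uint8, blue, green, red); there is no depth.
- robot.get_calibration(name): a dict with "vertical_fov" (degrees; the focal length in pixels is half the picture's height over the tangent of half this angle, whatever the lens; pixels are square), "cx", "cy" (the principal point, pixels), "rvec" (rotation vector, rad) and "tvec" (3), from world to camera coordinates, as OpenCV has them. Camera axes: x right, y down, z forward; pixel columns grow to the right and rows downward; lengths in m; the calibration is good to about 2 mm. The wrist camera is an equidistant fisheye: a pixel r from the principal point sees the ray r / f radians off the axis. A picture is of the moment at which its call begins: read the wrist's pose just before it. get_calibration takes no time and is no camera call; for the wrist camera it gives the pose at the moment of the call.
A pose or a line that the arm cannot do raises robot.IKError and nothing moves.
- robot.job_done(): hands the job in, once; it reports no verdict.
The state is a dict: "time": time; "q": joint angles; "qvel": joint speeds; "joint_torque": joint torques, N m; "tool_pos": TCP position; "tcp_rot": TCP orientation; "ft_force": force on the tool from outside, world axes, zero at the start; "torque": the same for the moment, N m; "gripper_width": finger opening in m.
Only numpy, scipy, OpenCV 4.12 (cv2) and the standard library are available. Lean on these libraries where they do the work, as an engineer would, in place of code of your own. Each camera call takes 0.05 s, during which the arm holds its last target. There are 200 camera calls.

## Working session

There is one attempt and no reset: what is moved stays moved. The work goes in short steps, each a Python script; the robot and the scene stay as the last script left them, time stands still between calls to the robot, and variables do not carry over. Pictures are saved under pics/ and viewed, and the job is handed in when it is done.

```bash
ls; mkdir -p pics; python3 - <<'E'
from plant import robot
import cv2
for n in("scene","side","wrist"):
    cv2.imwrite(f"pics/a_{n}.png",robot.grab_frame(n)); print(n,robot.get_calibration(n))
print(robot.observe())
E
```

```text
pics
scene {'vertical_fov': 54.869065508012, 'cx': 319.5393985890925, 'cy': 196.6433854087526, 'rvec': array([ 2.13140351,  1.61491097, -0.43690839]), 'tvec': array([-0.18923922, -0.38802528,  1.50143789])}
side {'vertical_fov': 45.213623959807656, 'cx': 315.4002051589212, 'cy': 199.3599247087622, 'rvec': array([ 0.35065985, -2.67451504,  1.34615883]), 'tvec': array([0.55874195, 0.17655829, 1.25264073])}
wrist {'vertical_fov': 65.70646984690485, 'cx': 320.25603466555145, 'cy': 208.07632097713895, 'rvec': array([-2.37473821,  1.64218796,  0.24758157]), 'tvec': array([-0.59956609, -0.03726342,  0.3798537 ])}
{'time': 0.15, 'q': array([-8.18023536e+01,  5.98849867e+00,  5.53759685e+00,  8.96051892e+01,
        1.39934372e-04,  7.75279161e+01]), 'qvel': array([-0.04551804, -0.07460761,  0.12565812,  0.0300888 , -0.06622339,
        0.02653432]), 'joint_torque': array([ 2.77333012e-03, -5.57353485e+01,  5.04008138e+01,  1.24891658e-02,
       -3.28718161e-04,  4.33787406e-06]), 'tool_pos': array([ 0.21178285, -0.56118433,  0.30332693]), 'tcp_rot': array([-1.79945263e+02, -1.22502564e-02,  2.06697244e+01]), 'ft_force': array([0.10892062, 0.52375361, 0.11568707]), 'torque': array([-0.00101744,  0.01603704, -0.04361348]), 'gripper_width': 0.08556016600860092}
```

View pics/a_scene.png

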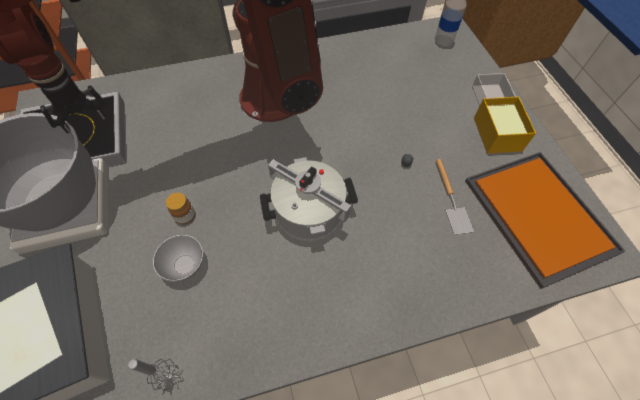

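View pics/a_side.png

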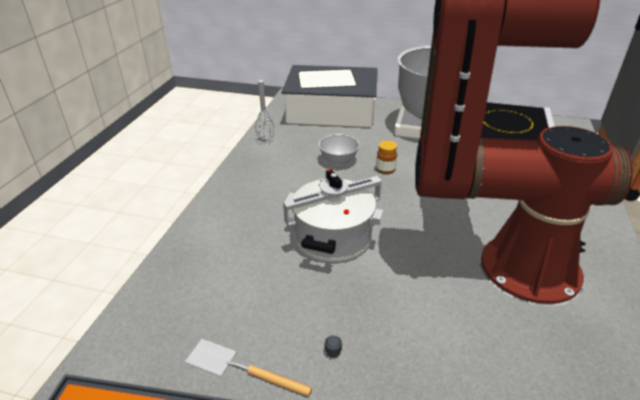

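```bash
python3 - <<'E'
import cv2
i=cv2.imread("pics/a_scene.png");cv2.imwrite("pics/b_scene.png",cv2.resize(i[170:350,200:440],None,fx=3.3,fy=3.3,interpolation=2))
i=cv2.imread("pics/a_side.png");cv2.imwrite("pics/b_side.png",cv2.resize(i[130:310,240:480],None,fx=3.3,fy=3.3,interpolation=2))
E
```

```text
(no output)
```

View pics/b_scene.png

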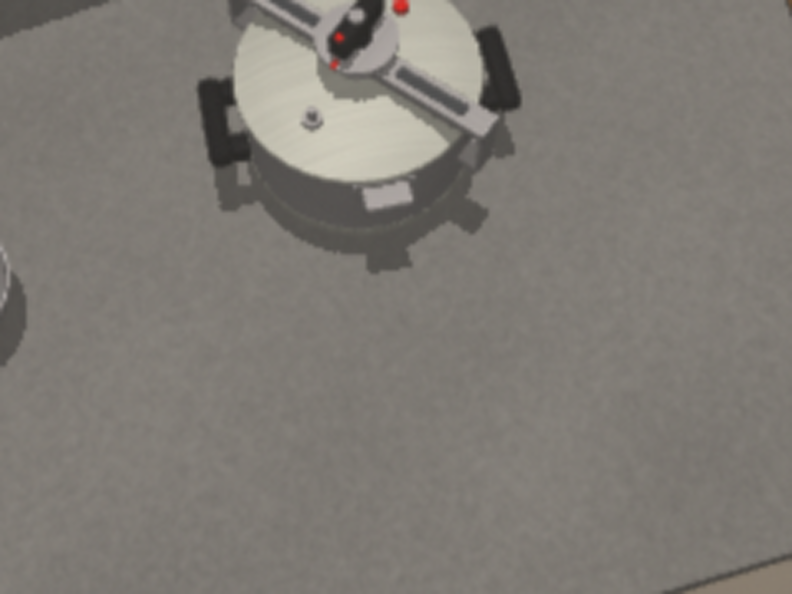

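View pics/b_side.png

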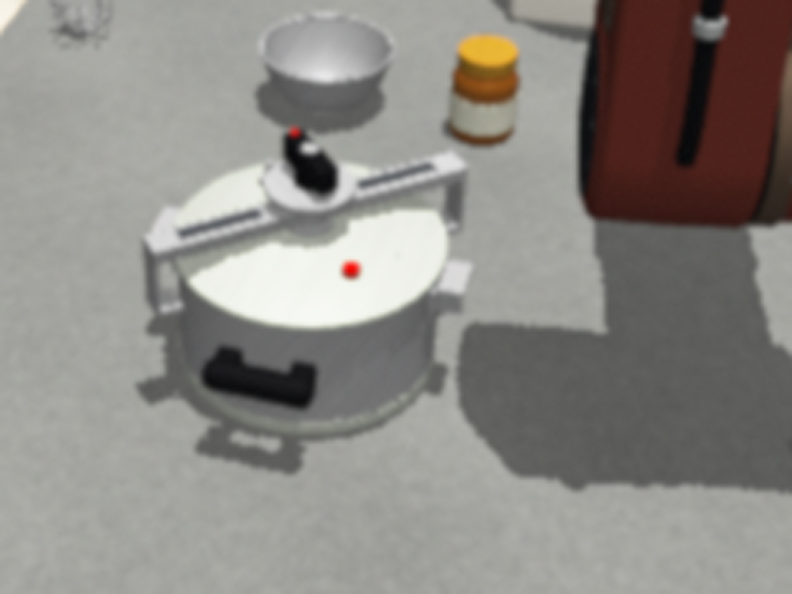

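```bash
cat > h.py <<'E'
from plant import robot
import numpy as np, cv2
def ray(cal,u,v,wrist=False):
    f=200/np.tan(np.radians(cal["vertical_fov"]/2)); x,y=u-cal["cx"],v-cal["cy"]
    if wrist:
        r=np.hypot(x,y); t=r/f; d=np.array([x/r*np.sin(t),y/r*np.sin(t),np.cos(t)]) if r>0 else np.array([0,0,1.])
    else: d=np.array([x,y,f]); d/=np.linalg.norm(d)
    R=cv2.Rodrigues(np.array(cal["rvec"]))[0]; return -R.T@cal["tvec"], R.T@d
def at_z(cal,u,v,z,wrist=False):
    c,d=ray(cal,u,v,wrist); return c+d*(z-c[2])/d[2]
def tri(rays):
    A=sum(np.eye(3)-np.outer(d,d) for c,d in rays); b=sum((np.eye(3)-np.outer(d,d))@c for c,d in rays)
    p=np.linalg.solve(A,b); return p,[round(float(np.linalg.norm((np.eye(3)-np.outer(d,d))@(p-c)))*1000,1) for c,d in rays]
E
python3 - <<'E'
from h import *
np.set_printoptions(precision=4,suppress=True)
S,D=robot.get_calibration("scene"),robot.get_calibration("side")
for n,a,b in [("dot",(302.7,181.5),(329.1,170)),("cap",(308.2,174.5),(333.6,175.2)),("plug",(321.5,171.5),(346.4,211.5))]:
    print(n,tri([ray(S,*a),ray(D,*b)]))
print("vent",at_z(S,294.5,203.9,.155),"lug",at_z(S,317.3,228.8,.112),"lug2",at_z(D,377.9,214.2,.112),"nib",at_z(S,301.5,189.7,.176))
print("yoke+",at_z(S,347,207,.16),"yoke-",at_z(S,273,169,.16))
for yaw in (0,45,90,-90,-45,180,135,-135):
    print(yaw, robot.ik([.55,-.05,.45],[180,0,yaw]))
E
```

```text
dot (array([ 0.5438, -0.0081,  0.2073]), [1.7, 1.7])
cap (array([0.5262, 0.0126, 0.2076]), [1.1, 1.1])
plug (array([0.4797, 0.0647, 0.1376]), [1.6, 1.6])
vent [ 0.5783 -0.0412  0.155 ] lug [0.6497 0.0052 0.112 ] lug2 [0.4028 0.0214 0.112 ] nib [ 0.5511 -0.0133  0.176 ]
yoke+ [0.6299 0.0961 0.16  ] yoke- [ 0.4495 -0.0741  0.16  ]
0 [-18.7665   2.8652  17.8639 104.9987   0.     161.2335]
45 [-18.7665   2.8652  17.8639 104.9987   0.     116.2335]
90 [-18.7665   2.8652  17.8639 104.9987   0.      71.2335]
-90 [ -18.7665    2.8652   17.8639  104.9987    0.     -108.7665]
-45 [ -18.7665    2.8652   17.8639  104.9987    0.     -153.7665]
180 [-18.7665   2.8652  17.8639 104.9987   0.     -18.7665]
135 [-18.7665   2.8652  17.8639 104.9987   0.      26.2335]
-135 [-18.7665   2.8652  17.8639 104.9987   0.     -63.7665]
```

```bash
python3 - <<'E'
from h import *
np.set_printoptions(precision=4,suppress=True)
robot.move_pose([.527,.011,.42],[180,0,180])
for i,p in enumerate([[.49,.011,.42],[.56,-.05,.42]]):
    robot.line_to(p); robot.pause(.2)
    c=robot.get_calibration("wrist"); im=robot.grab_frame("wrist")
    cv2.imwrite(f"pics/w{i}.png",im); np.save(f"w{i}.npy",c,allow_pickle=True); print(c, robot.observe()["time"])
    R=cv2.Rodrigues(c["rvec"])[0];print(-R.T@c["tvec"])
E
```

```text
{'vertical_fov': 65.70646984690485, 'cx': 320.25603466555145, 'cy': 208.07632097713895, 'rvec': array([-2.062 , -2.0609, -0.3094]), 'tvec': array([-0.0113, -0.5416,  0.3461])} 3.1583
[0.4163 0.0109 0.4898]
{'vertical_fov': 65.70646984690485, 'cx': 320.25603466555145, 'cy': 208.07632097713895, 'rvec': array([-2.0604, -2.0613, -0.3102]), 'tvec': array([ 0.0495, -0.6082,  0.326 ])} 4.175
[ 0.4854 -0.0493  0.4905]
```

View pics/w0.png

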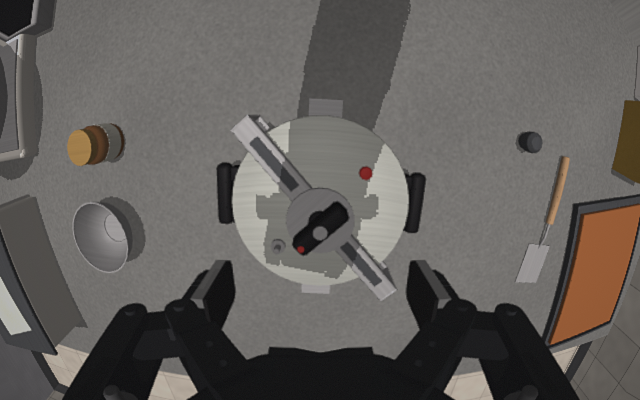

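View pics/w1.png

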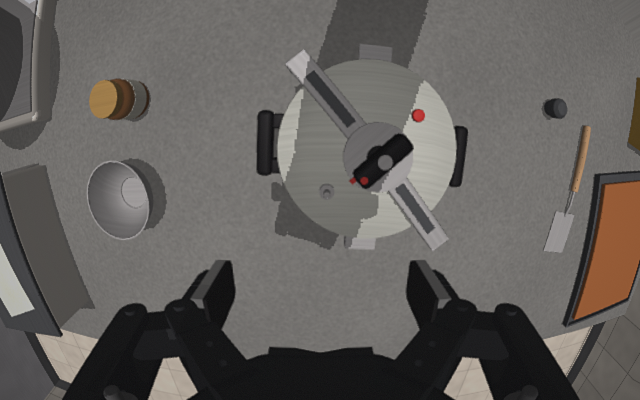

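```bash
python3 - <<'E'
from h import *
np.set_printoptions(precision=4,suppress=True)
C=[np.load(f"w{i}.npy",allow_pickle=True).item() for i in (0,1)]
P={}
for n,a,b in [("cap",(320,233),(385,161)),("dot",(299,250),(364,181)),("vent",(278,243),(326,188)),("lug+",(316,288),(361,243)),("lug-",(325,106),(376,51)),("plug",(366,173),(418,115)),("y-",(245,124),(299,64)),("y+",(383,290),(437,240))]:
    P[n],e=tri([ray(C[0],*a,True),ray(C[1],*b,True)]); print(n,P[n],e)
for a,b in [("lug-","lug+"),("y-","y+"),("plug","vent"),("cap","dot")]:
    d=P[b]-P[a]; print(a,b,np.degrees(np.arctan2(d[1],d[0])),np.linalg.norm(d[:2]),(P[a]+P[b])/2)
E
```

```text
cap [0.5261 0.0104 0.2126] [0.5, 0.5]
dot [ 0.5441 -0.0095  0.2142] [0.5, 0.5]
vent [ 0.57   -0.0422  0.1363] [0.5, 0.5]
lug+ [0.65   0.005  0.1136] [0.1, 0.1]
lug- [0.4045 0.0168 0.1187] [0.1, 0.1]
plug [0.4813 0.0638 0.139 ] [0.3, 0.3]
y- [ 0.4246 -0.0742  0.1367] [1.5, 1.5]
y+ [0.6256 0.0907 0.1623] [1.4, 1.4]
lug- lug+ -2.742226609820442 0.24575127121612525 [0.5273 0.0109 0.1161]
y- y+ 39.37306890227059 0.2599803982900115 [0.5251 0.0083 0.1495]
plug vent -50.038355160238126 0.1382175782903256 [0.5257 0.0108 0.1377]
cap dot -47.78846065893866 0.026874781707100743 [0.5351 0.0004 0.2134]
```

```bash
cat >> h.py <<'E'
AX=np.array([.5265,.0107])
def push_pose(th,off,r=.095):
    t=np.radians(th); p=AX+r*np.array([np.cos(t),np.sin(t)])+off*np.array([-np.sin(t),np.cos(t)]); return p
E
python3 - <<'E'
from h import *
np.set_printoptions(precision=3,suppress=True)
z=.223
robot.set_gripper(0.0)
p=push_pose(43,.05)
robot.move_pose([*p,.30],[180,0,133]); print(robot.observe()["gripper_width"])
print(robot.line_to([*p,z],vel=.1,guard=10))
print(robot.observe()["tool_pos"],robot.observe()["ft_force"])
for th in list(range(40,-1,-8))+[-4,-8]:
    g=robot.line_to([*push_pose(th,.024),z],vel=.06 if th>5 else .03,rotation=[180,0,th+90],guard=9)
    o=robot.observe(); print(th,g,o["tool_pos"],o["ft_force"],round(o["time"],1))
    if g: break
cv2.imwrite("pics/c_scene.png",cv2.resize(robot.grab_frame("scene")[140:260,230:390],None,fx=5,fy=5,interpolation=2))
E
```

```text
5.542377094097988e-05
False
[0.562 0.112 0.224] [-1.212  0.159  0.689]
40 False [0.584 0.09  0.223] [ 0.337 -0.001  0.21 ] 7.6
32 False [0.594 0.082 0.223] [ 0.067  0.214 -0.183] 7.9
24 False [0.603 0.071 0.223] [-0.132  0.16  -0.608] 8.3
16 False [0.611 0.06  0.223] [ 0.25  0.06 -1.04] 8.7
8 False [0.617 0.048 0.223] [ 0.031  0.006 -0.413] 9.1
0 False [0.621 0.035 0.223] [ 0.576  0.151 -0.248] 9.7
-4 False [0.623 0.028 0.223] [0.85  2.075 0.301] 10.0
-8 True [0.623 0.027 0.223] [0.926 6.092 2.357] 10.3
```

View pics/c_scene.png

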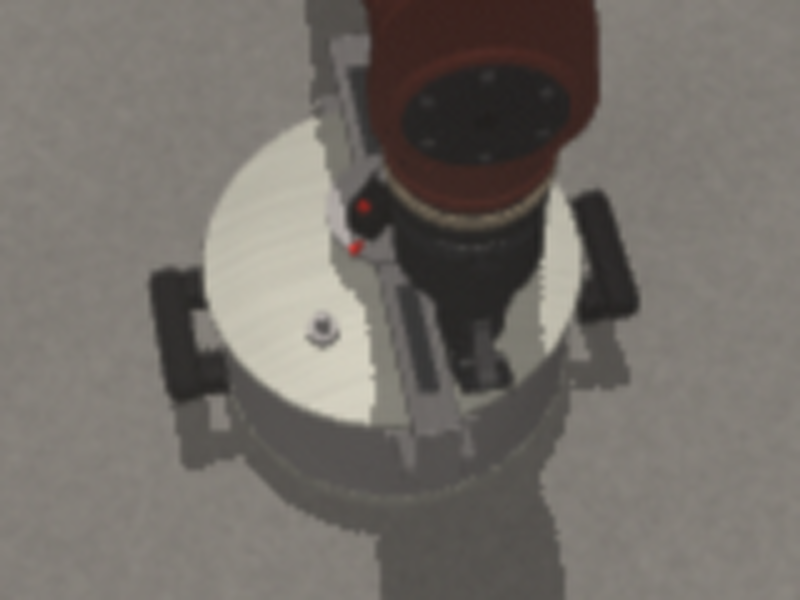

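```bash
python3 - <<'E'
from h import *
np.set_printoptions(precision=4,suppress=True)
p=robot.observe()["tool_pos"]
robot.line_to([p[0],p[1]+.02,p[2]],vel=.1); robot.line_to([p[0],p[1]+.02,.30],vel=.25)
robot.set_gripper(.085)
robot.move_pose([.5265,.0107,.40],[180,0,180]); robot.pause(.15)
c=robot.get_calibration("wrist"); im=robot.grab_frame("wrist"); np.save("w2.npy",c,allow_pickle=True)
cv2.imwrite("pics/w2.png",cv2.resize(im[60:260,200:440],None,fx=3.3,fy=3,interpolation=2)); print(robot.observe()["time"])
E
```

```text
13.6667
```

View pics/w2.png

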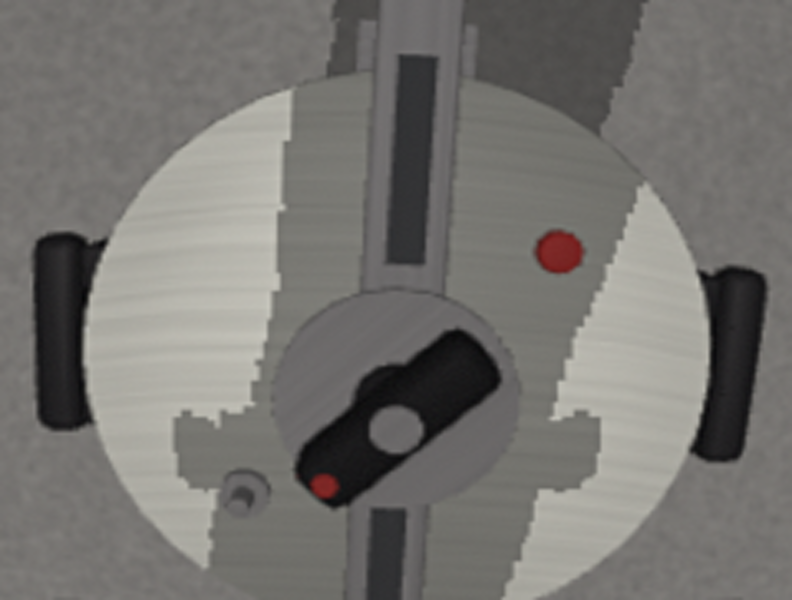

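```bash
python3 - <<'E'
from h import *
np.set_printoptions(precision=4,suppress=True)
c=np.load("w2.npy",allow_pickle=True).item()
f=lambda u,v,z:at_z(c,200+u/3.3,60+v/3,z,True)
cap=f(397,429,.2115); a,b=f(323,487,.21),f(482,366,.21); dot=a-cap
print("cap",cap,"dot ang",np.degrees(np.arctan2(dot[1],dot[0])))
l,r=f(418,56,.16),f(387,590,.16); d=r-l; print("yoke dir",np.degrees(np.arctan2(d[1],d[0])))
ctr=(cap[:2]+np.array([.5261,.0104])+AX)/3; print(ctr); np.save("ctr.npy",ctr)
yaw=-48.5; print(robot.ik([*ctr,.258],[180,0,yaw]))
robot.move_pose([*ctr,.32],[180,0,yaw]); 
t=robot.observe()["time"]
print(robot.line_to([*ctr,.258],vel=.08,guard=8))
o=robot.observe(); print(o["tool_pos"],o["ft_force"],o["torque"],o["q"],o["time"],t)
cv2.imwrite("pics/g0.png",robot.grab_frame("wrist"))
E
```

```text
cap [0.527  0.011  0.2115] dot ang -47.47226709528108
yoke dir -2.939970173004527
[0.5265 0.0107]
[ -13.0827   -7.1424  -12.2184   84.9241    0.     -144.5827]
False
[0.5267 0.0106 0.2586] [-0.3406 -0.0096  0.127 ] [ 0.0438 -0.0198  0.0037] [ -13.0825   -7.1581  -12.1752   84.9348   -0.0014 -144.5806] 16.5667 15.6417
```

View pics/g0.png

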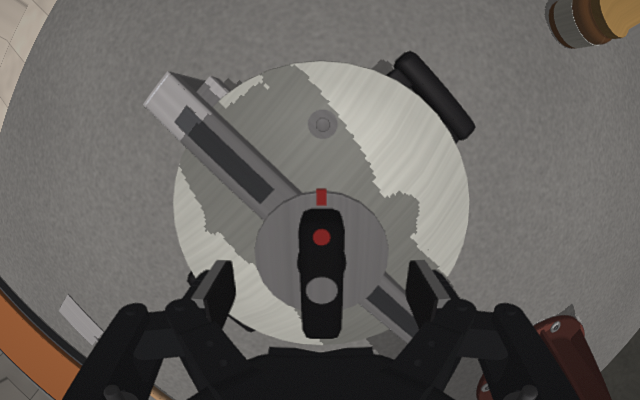

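```bash
cat >> h.py <<'E'
def reds(save=None):
    im=robot.grab_frame("wrist")
    if save: cv2.imwrite(save,im)
    b,g,r=[im[...,k].astype(int) for k in range(3)]
    m=((r>70)&(r>2*g)&(r>2*b)).astype(np.uint8); m[:150]=0; m[300:]=0; m[:,:240]=0; m[:,400:]=0
    n,_,s,ce=cv2.connectedComponentsWithStats(m)
    return sorted([(round(float(ce[i][0]),1),round(float(ce[i][1]),1),int(s[i][4])) for i in range(1,n) if s[i][4]>15],key=lambda t:t[1])
def turn(y,vel=None):
    ctr=np.load("ctr.npy")
    q=np.array(robot.ik([*ctr,.258],[180,0,y])); robot.goto_joints(q)
    o=robot.observe(); return o
E
python3 - <<'E'
from h import *
np.set_printoptions(precision=2,suppress=True)
robot.set_gripper(0.0); o=robot.observe(); print(o["gripper_width"],o["ft_force"],o["torque"],o["time"],reds())
for y in (-53.5,-63.5):
    o=turn(y); print(y,o["tcp_rot"][2],o["ft_force"],o["torque"],round(o["time"],2),reds())
reds("pics/g1.png")
E
```

```text
0.019016773371532642 [-2.15 -1.79  3.38] [-0.34  0.57  0.16] 17.225 [(320.0, 196.5, 144), (320.2, 236.5, 231)]
-53.5 -53.4151483046614 [-2.65 -1.63  4.6 ] [-0.35  0.79 -0.38] 17.52 [(320.5, 196.5, 157), (320.7, 236.6, 231)]
-63.5 -63.435046314032796 [-4.07 -1.09  5.82] [-0.34  0.75 -0.38] 17.87 [(320.5, 196.5, 157), (320.7, 236.6, 231)]
```

View pics/g1.png

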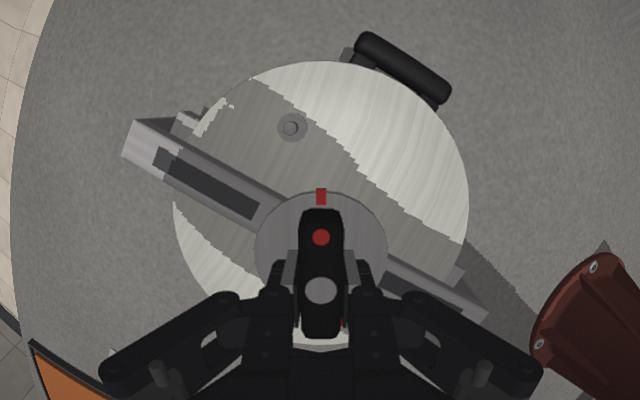

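```bash
python3 - <<'E'
from h import *
np.set_printoptions(precision=2,suppress=True)
y=-63.5; step=8
while y>-245:
    y-=step; o=turn(y); r=reds(); T=o["torque"][2]; F=o["ft_force"]
    print(round(y,1),F,round(T,2),round(o["time"],1),r)
    if abs(T)>.42: step=4
    if len(r)<2 or np.hypot(F[0],F[1])>18: print("check"); break
    s=(r[0][0]-r[1][0])
    if abs(s)>8: print("slip",np.degrees(np.arcsin(s/54))); break
reds("pics/g2.png")
E
```

```text
-71.5 [-3.84 -2.23  5.88] -0.41 18.2 [(320.5, 196.5, 156), (320.7, 236.6, 233)]
-79.5 [-3.24 -1.49  5.06] -0.34 18.5 [(320.5, 196.5, 157), (320.7, 236.6, 233)]
-87.5 [-4.05 -1.48  4.28] -0.39 18.8 [(320.4, 196.5, 158), (320.6, 236.6, 232), (385.2, 293.9, 17)]
-95.5 [-4.   -2.62  5.44] -0.37 19.1 [(320.5, 196.5, 159), (320.6, 236.6, 233), (390.6, 290.6, 238)]
-103.5 [-2.64 -2.61  5.68] -0.34 19.5 [(320.4, 196.4, 155), (320.5, 236.5, 231), (394.7, 284.0, 191)]
-111.5 [-1.91 -1.87  5.31] -0.35 19.8 [(320.3, 196.3, 152), (320.5, 236.5, 233), (398.2, 273.9, 34)]
-119.5 [-1.84 -1.69  4.32] -0.35 20.1 [(320.1, 196.4, 147), (320.4, 236.5, 233)]
-127.5 [-2.25 -1.34  5.18] -0.37 20.4 [(320.1, 196.4, 146), (320.4, 236.5, 234)]
-135.5 [-1.06 -2.05  5.59] -0.39 20.7 [(320.1, 196.4, 146), (320.3, 236.5, 232)]
-143.5 [-1.09 -2.2   5.71] -0.32 21.0 [(320.1, 196.4, 146), (320.2, 236.5, 231)]
-151.5 [-0.55 -2.8   4.83] -0.37 21.3 [(320.1, 196.4, 146), (320.2, 236.5, 231)]
-159.5 [ 0.14 -2.93  5.36] -0.36 21.6 [(320.1, 196.3, 149), (320.1, 236.5, 230)]
-167.5 [ 0.27 -2.9   5.88] -0.33 21.9 [(320.1, 196.4, 146), (320.1, 236.5, 230)]
-175.5 [-0.32 -4.86  4.94] -0.32 22.2 [(398.6, 170.5, 20), (320.1, 196.4, 146), (320.1, 236.6, 230)]
slip nan<stdin>:10: RuntimeWarning: invalid value encountered in arcsin
```

View pics/g2.png

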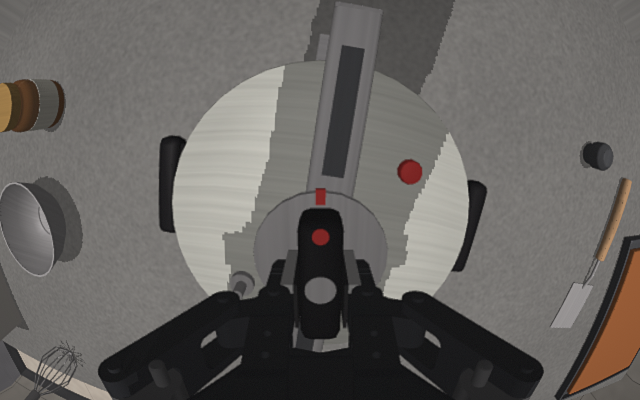

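```bash
python3 - <<'E'
from h import *
np.set_printoptions(precision=2,suppress=True)
y=-175.5; step=8
while y>-290:
    y-=step; o=turn((y+180)%360-180); r=[t for t in reds() if np.hypot(t[0]-320,t[1]-251)<72]; T=o["torque"][2]; F=o["ft_force"]
    print(round(y,1),o["q"][5].round(0),F,round(T,2),round(o["time"],1),r)
    if abs(T)>.42: step=4
    if len(r)!=2 or np.hypot(F[0],F[1])>18: print("check"); break
    s=(r[0][0]-r[1][0])
    if abs(s)>8: print("slip",np.degrees(np.arcsin(s/54))); break
reds("pics/g3.png")
E
```

```text
-183.5 -10.0 [ 0.18 -5.37  5.16] -0.34 22.6 [(320.0, 196.5, 145), (320.0, 236.6, 228)]
-191.5 -2.0 [ 0.01 -5.85  4.64] -0.28 22.9 [(320.0, 196.5, 144), (320.0, 236.6, 229)]
-199.5 6.0 [ 0.61 -4.79  4.04] -0.24 23.2 [(320.0, 196.5, 145), (319.9, 236.7, 229)]
-207.5 14.0 [ 0.18 -5.15  5.43] -0.16 23.5 [(319.9, 196.3, 147), (319.9, 236.7, 228)]
-215.5 22.0 [ 0.69 -5.34  5.25] -0.2 23.8 [(319.9, 196.4, 146), (319.9, 236.8, 230)]
-223.5 30.0 [ 0.59 -5.67  5.79] -0.09 24.1 [(319.9, 196.4, 146), (319.9, 236.8, 230)]
-231.5 38.0 [-0.25 -6.06  4.78] -0.07 24.4 [(319.9, 196.5, 145), (319.9, 236.9, 228)]
-239.5 46.0 [-0.89 -5.93  5.35] -0.0 24.8 [(319.9, 196.5, 145), (319.9, 237.0, 229)]
-247.5 54.0 [-0.73 -6.43  6.25] -0.07 25.1 [(312.6, 197.1, 147), (319.9, 237.0, 231)]
-255.5 62.0 [-1.47 -7.04  5.99] 0.03 25.4 [(303.6, 198.5, 148), (319.9, 237.0, 233)]
slip -17.56886364202568
```

View pics/g3.png

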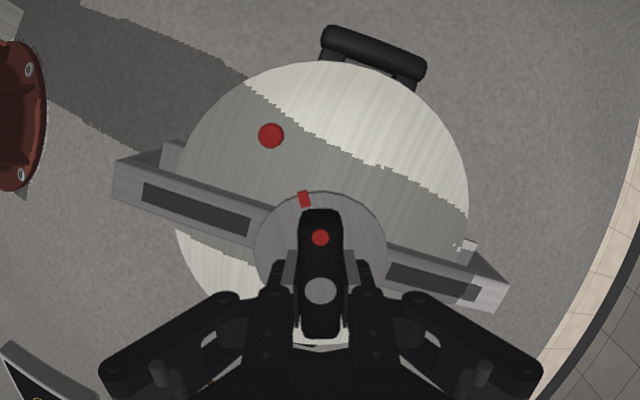

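```bash
python3 - <<'E'
from h import *
np.set_printoptions(precision=4,suppress=True)
robot.set_gripper(.085); print(reds("pics/h0.png"))
ctr=np.load("ctr.npy"); robot.line_to([*ctr,.40],vel=.12); robot.move_pose([*ctr,.40],[180,0,180]); robot.pause(.15)
c=robot.get_calibration("wrist"); im=robot.grab_frame("wrist"); np.save("w3.npy",c,allow_pickle=True)
cv2.imwrite("pics/w3.png",cv2.resize(im[60:260,200:440],None,fx=3.3,fy=3,interpolation=2)); print(robot.observe()["time"])
E
```

```text
[(302.6, 200.3, 153), (318.9, 239.0, 231)]
28.9
```

View pics/w3.png

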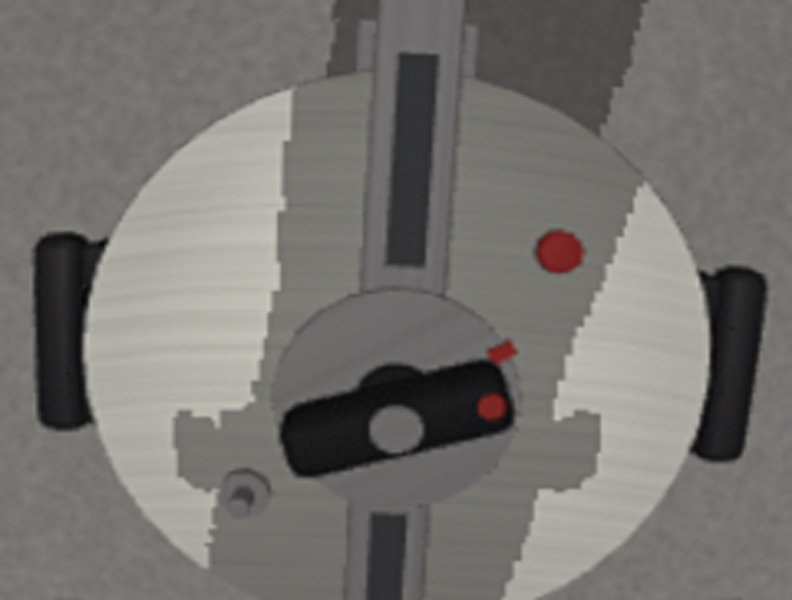

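View pics/h0.png

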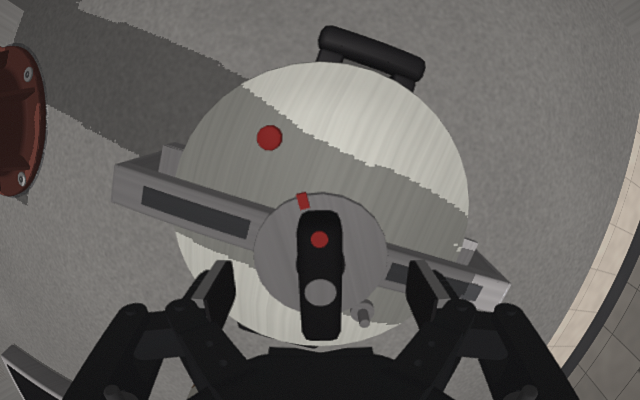

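```bash
python3 -c "
from plant import robot
robot.job_done()"
```

```text
the job is handed in; nothing more can be done
```

I closed the cooker and handed the job in at about 29 s of robot time. No verdict is reported, so the points below are my own checks.

- **Yoke:** I pushed it clockwise with the closed fingers until it met the stop and the 9 N force guard tripped. From above it lies at about −2.9°, against about −3.3° for the lug line. The lug edges show evenly on both sides of it.
- **Knob:** I gripped the wing once and turned it about 207° clockwise without letting go or backing off. The collar's red nib stayed in line with the red dot until about 191°, then fell behind it. I stopped at roughly 0.3 rad of slip, inside the 0.05–0.64 rad window.
- **After letting go:** The offset between nib and dot stayed about the same (16 px). The cooker looks unmoved, and I touched none of the bystanders. The gripper is open and about 0.14 m clear above.

**One disagreement:** the wrist torque read the expected 0.36 N m or so during the take-up. It then drifted towards zero instead of rising to 0.7 N m, so I judged the slip from the nib alone. I did not measure the 100 N pull on the lugs. I infer it from the clutch having slipped.

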